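Hold a plaster mould home in the squaring corner

ROBOT

A 6-joint arm with a two-finger parallel gripper is mounted at the origin on the work surface. World frame = base frame: x ahead of the robot, y to its left, z up, the work surface at z = 0. Lengths are in m, angles in degrees, forces in N, time in s.
With the tool pointing down it reaches from about 0.3 to 0.75 m from the base axis. Payload 8.5 kg.
Tool frame: the origin (TCP) lies on the centre line of the jaws, within the pads' length; the fingertips stand 19 mm ahead of it and the grasp point (between the pads) is the TCP; z points along the fingers, x is the direction in which the jaws open and shut, and the axes are right-handed (so a half turn about z gives the same grasp; the last joint's range is limited). The gripper opens to 85 mm and grips with 20 to 120 N. Pads are 22 mm wide; open, the fingers measure 114 mm over their backs; the gripper's body (76 mm by 85 mm) begins 54 mm behind the grasp point. The pads swing forward as they close: fully open they stand 13 mm farther back than shut.
Start: joints at [60.946, 21.807, 74.336, -0, 83.858, -12.336], TCP at [0.158, 0.527, 0.25] pointing down, gripper open.
Joint ranges: [-178.18, 178.18], [-50.72, 133.34], [12.68, 142.11], [-81.47, 261.47], [9.98, 163.14], [-165.26, 165.26]. Speed limits (degrees/s): [136.94, 136.94, 180, 180, 180, 180].

INTERFACE

Orientations are given as a 3x3 rotation matrix whose columns are the frame's x, y, z axes.
In Python, from rig import env, cams, order gives the robot as it stands.
- The arm moves only by the tool step_arm, never from a script. Its argument "steps" is a list of rows, each an object with "xyz": the shift along the tool's x, y, z normalised to -1 to 1, where 1 is 0.04 m, a list of three; "turn": the turn, a rotation vector about the tool's x, y, z normalised to -1 to 1, where 1 is 0.08 rad, a list of three; "gripper": the gripper command: -1 is shut, 1 is fully open, values between are in proportion. A call has 1 to 20 rows; each row shifts and turns the commanded pose from where the row before left it, along the tool's axes as they then stand; what a row does not reach is not made up. A row lasts 1/12 s, in which the tool goes at most 41.7 mm and 7.16 degrees, less where a joint would pass 70% of its speed; a pose out of reach is approached as far as the arm can. A call with a number of a shift or a turn outside -1 to 1 is refused whole. A call with a gripper value outside its range is refused whole. The fingers move at their own pace and stop on an object; "squeeze" is the grip in N (left out, the last holds). Time passes only in rows, so rows that do not move let the fingers close. It gives the time, the measured TCP pose, the force and the opening at its end, in the units of the state.
- env.observe(): the state, without advancing time (a new reading comes with each control period).
- cams.get_image(name): name is "side" or "top"; returns (picture, depth): 480x640x3 uint8, red, green, blue; 480x640 float32, m along the optical axis (not along the pixel's ray), 0 where there is no reading.
- cams.camera_info(name): a dict with "fx", "fy", "cx", "cy" (pixels), "extrinsics" (4x4, takes a point from camera to world coordinates). Camera axes: x right, y down, z forward; pixel columns grow to the right and rows downward; lengths in m; the calibration is good to about 2 mm. A picture is of the moment at which its call begins. camera_info takes no time and is no camera call.
- order.close_job(): hands the job in, once; it reports no verdict.
The state is a dict: "time_s": time; "q": joint angles; "qvel": joint speeds; "joint_efforts": joint torques, N m; "position": TCP position; "tool_rot": TCP orientation; "ft_force": force on the tool from outside, world axes, zero at the start; "wrist_torque": the same for the moment, N m; "grip_width": finger opening in m.
Only numpy, scipy, OpenCV 4.12 (cv2) and the standard library are available. Lean on these libraries where they do the work, as an engineer would, in place of code of your own. Each camera call takes 0.05 s, during which the arm holds its last target. There are 200 camera calls.

TASK

Swing the raised side fence of the squaring board down until it rests in its forked catch. Then set the rectangular plaster mould on the board, hollow upwards, and press it firmly into the corner so that it bears flat against the back fence and the side fence at once. Finish while still holding it pressed there with the gripper, do not let go; leave the other pottery and tools where they stand.

Things in the scene. Friction and masses are not known exactly. Their poses are not given: they have to be found in the camera images.
- mould_center (a point): the plaster sprig mould, the only rectangular plaster block: loose, 90 mm long (its x), 56 mm wide (its y), 64 mm tall (its z, up), about 0.35 kg, with a round hollow 34 mm wide, 12 mm deep in its top. This point is its centre, 32 mm above its underside. It starts upright on the table at any yaw, in any of three places, the others taken by the round mould and the kiln prop
- corner (a point): the corner of the squaring board: on the board's top, where the inner faces of the two fences meet. Axes turn with the board: x away towards the back fence, y to the left towards the side fence, z up. The mould's place is at negative x and negative y. Both fences stand 20 mm above the board's top
- hinge (a point): the fixed pivot of the side fence, at mid-height of the bar (10 mm above the board's top), 15 mm along x and 9 mm along y from the corner; axes are the board's (y along the pivot pin). The fence bar is 18 mm wide, 20 mm high; when down, its inner face is the corner's plane y = 0 and the bar runs from 10 mm beyond the pivot to 195 mm before it
- handle (a point): middle of the round black handle (22 mm thick, 72 mm long, along the fence) at the free end of the side fence, on the fence's centre line 230 mm from the pivot; it overhangs the board's near edge. Its axes turn with the fence: x along the bar towards the pivot, z the upper side of the bar. When the fence is down the handle's centre is 28 mm above the table
- side_fence (a joint): angle of the hinged aluminium side fence in rad: 0 = level, down in its catch; positive = free end raised; it starts 0.5 to 1.0 rad up. It swings in the upright plane of the board's x and z about the pivot at its far end. Friction keeps it where it is left; pushing its handle down takes only 1 to 3 N
- back_fence: the fixed wooden back fence, 20 x 165 x 20 mm; origin at the centre of its underside, on the board's top; axes as the corner's: its inner face is the corner's plane x = 0, and it reaches from y = -165 to 0 mm there
- board: the fixed plywood squaring board, waxed slippery like both fences (friction 0.2), 240 x 240 x 18 mm, on the table; origin at the centre of its underside, axes as the corner's; the corner lies 70 mm along x, 70 mm along y and 18 mm up from it. The forked catch is two steel cheeks 5 mm thick, 22 mm long, 26 mm high, 100 mm along -x and 65 and 92 mm along y from the board's centre
- round_mould_mid (a point): bystander: round plaster mould, 68 mm across, 38 mm high; its centre
- kiln_prop_mid (a point): bystander: hollow square cream kiln prop, 44 x 44 mm, 60 mm high; its centre
- bowl_mid (a point): bystander: grey glazed bowl upside down, 124 mm across, 58 mm high; its centre
- jar_mid (a point): bystander: white plastic jar, 64 mm across, 85 mm high; its centre
- brush_grip (a point): bystander: brush lying on the table; a point on its handle
- dish_mid (a point): bystander: small cream dish, 72 mm across, 18 mm high; its centre
There are look-alikes about, which are no part of the job. Leave any pink or turquoise look-alike of the part that bears mould_center alone.

How it is judged:
By the outcome, as a careful person would: the job done as asked, in the order asked, and still so for the second after the job is handed in, while the arm keeps its last pose, push and grip.
It also fails if it takes over 64 s, if anything falls off the work surface, if the arm or the gripper's body presses on something with over 40 N, if the wrist force passes 120 N, or if a joint passes its speed limit or range.

## Working session

There is one attempt and no reset: what is moved stays moved. The work goes in short steps, Python scripts to look and compute and a tool call to move; the robot and the scene stay as the last step left them, time stands still between calls to the robot, and variables do not carry over. Pictures are saved under pics/ and viewed, about 8 in all and at most 12, crops included, and the job is handed in when it is done.

Besides the shell and the picture viewer there is one more tool, called after ">>>" as a command line: name --argument value ..., lists and objects as JSON in quotes. step_arm: Moves the arm, as the interface text tells. Scaled input: -1 to 1 covers 0.04 m each way for a shift and 0.08 rad each way for a turn. Its arguments: {"type":"object","properties":{"steps":{"type":"array"},"squeeze":{"type":"number"}},"required":["steps"]}

```bash
ls; mkdir -p pics; cat > h.py <<'E'
import numpy as np, cv2
from rig import env, cams, order
def snap(n,f=None):
    im,d=cams.get_image(n)
    np.savez(f'/tmp/{n}.npz',im=im,d=d)
    if f: cv2.imwrite(f'pics/{f}.png',im[:,:,::-1])
    return im,d
def load(n):
    z=np.load(f'/tmp/{n}.npz'); return z['im'],z['d']
def cloud(n,d):
    c=cams.camera_info(n); v,u=np.mgrid[:480,:640]
    p=np.stack([(u-c['cx'])/c['fx']*d,(v-c['cy'])/c['fy']*d,d,np.ones_like(d)],-1)
    return (p@np.array(c['extrinsics']).T)[...,:3]
def ray(n,u,v,z):
    c=cams.camera_info(n);E=np.array(c['extrinsics'])
    r=E[:3,:3]@[(u-c['cx'])/c['fx'],(v-c['cy'])/c['fy'],1]
    return E[:3,3]+r*(z-E[2,3])/r[2]
def proj(n,p):
    c=cams.camera_info(n);q=np.linalg.inv(c['extrinsics'])@[*p,1]
    return c['fx']*q[0]/q[2]+c['cx'],c['fy']*q[1]/q[2]+c['cy']
E
python3 - <<'E'
from h import *
print(env.observe())
for n in('top','side'):
    snap(n,n+'0'); c=cams.camera_info(n); print(n,c['fx'],np.round(c['extrinsics'],3).tolist())
E
```

```text
pics
{'time_s': 0.0, 'q': array([ 6.09453115e+01,  2.18428271e+01,  7.43874923e+01, -2.78318215e-03,
        8.38582602e+01, -1.23354107e+01]), 'qvel': array([-0.07596342, -0.09728527,  0.00655259,  0.09717871, -0.20533409,
        0.01971943]), 'joint_efforts': array([-2.09616162e-03, -4.48468387e+01, -2.31278372e+01, -2.62253543e-04,
        4.83331489e-03, -2.95119662e-05]), 'position': array([0.15809519, 0.5264933 , 0.24967843]), 'tool_rot': array([[ 2.87677223e-01,  9.57727160e-01, -7.08589224e-04],
       [ 9.57726215e-01, -2.87677956e-01, -1.37490528e-03],
       [-1.52062962e-03, -2.83105544e-04, -9.99998804e-01]]), 'ft_force': array([-0.09342657, -0.67588057, -0.36834842]), 'wrist_torque': array([-0.02757534, -0.00033058, -0.05970428]), 'grip_width': 0.08557665258789378}
top 452.0560688247533 [[-0.017, -0.995, 0.099, 0.4], [-1.0, 0.017, 0.0, -0.016], [-0.002, -0.099, -0.995, 1.293], [0.0, 0.0, 0.0, 1.0]]
side 458.63883682375257 [[0.866, -0.4, 0.299, 0.221], [-0.499, -0.674, 0.544, -0.578], [-0.017, -0.621, -0.784, 0.825], [0.0, 0.0, 0.0, 1.0]]
```

View pics/top0.png

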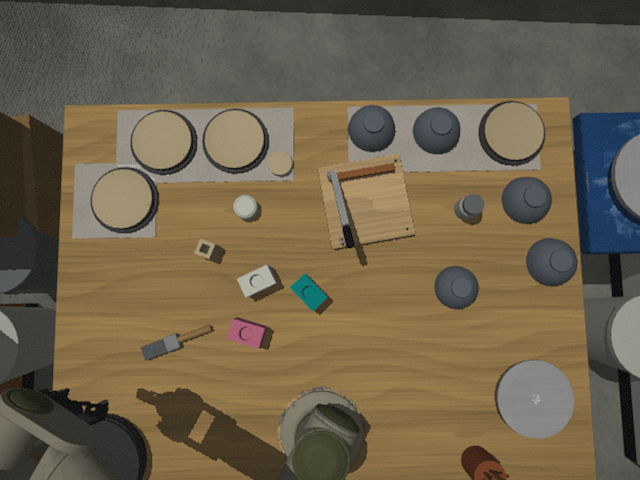

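View pics/side0.png

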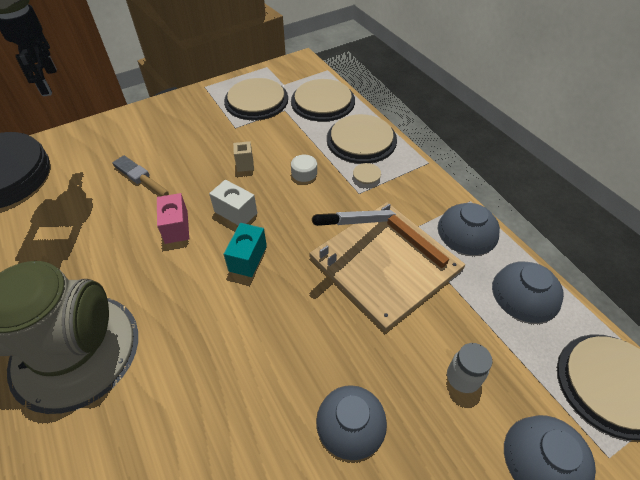

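The top view shows three rectangular blocks: white (257,282), pink (248,333) and turquoise (310,293). The white one is the plaster mould, because pink and turquoise are named look-alikes and the round mould (246,208) isn't rectangular. The board is at (366,202), with the raised fence ending in a black handle at (347,236).

```bash
python3 - <<'E'
from h import *
T,d=load('top'); P=cloud('top',d); S,ds=load('side'); Q=cloud('side',ds)
hsv=cv2.cvtColor(T,cv2.COLOR_RGB2HSV)
def top(Pc,im,lo,hi,zr,xr,yr):
    h=cv2.cvtColor(im,cv2.COLOR_RGB2HSV)
    return (cv2.inRange(h,lo,hi)>0)&(Pc[...,2]>zr[0])&(Pc[...,2]<zr[1])&(Pc[...,0]>xr[0])&(Pc[...,0]<xr[1])&(Pc[...,1]>yr[0])&(Pc[...,1]<yr[1])
m0=ray('top',257,282,.064); print('mould approx',m0)
for n,im,Pc in(('top',T,P),('side',S,Q)):
    m=top(Pc,im,(0,0,110),(180,60,255),(.054,.075),(m0[0]-.07,m0[0]+.07),(m0[1]-.07,m0[1]+.07))
    p=Pc[m]; 
    if len(p): 
        r=cv2.minAreaRect((p[:,:2]*1000).astype(np.float32)); print(n,'mould',len(p),r,p[:,2].mean(),np.round(cv2.boxPoints(r)))
    # handle: dark, high, near board
    b=ray('top',366,202,.018)
    m=top(Pc,im,(0,0,0),(180,255,45),(.05,.35),(b[0]-.22,b[0]+.15),(b[1]-.05,b[1]+.2))
    p=Pc[m]; print(n,'handle',len(p)); 
    if len(p): print(p.mean(0),p.min(0),p.max(0))
    m=(Pc[...,2]>.012)&(Pc[...,2]<.024)&(abs(Pc[...,0]-b[0])<.2)&(abs(Pc[...,1]-b[1])<.2)
    p=Pc[m]; r=cv2.minAreaRect((p[:,:2]*1000).astype(np.float32)); print(n,'board',len(p),r,np.round(cv2.boxPoints(r)).tolist(),p[:,2].mean())
    h=cv2.cvtColor(im,cv2.COLOR_RGB2HSV)
    m=(Pc[...,2]>.03)&(Pc[...,2]<.046)&(abs(Pc[...,0]-b[0])<.2)&(abs(Pc[...,1]-b[1])<.2)&(h[...,1]>120)
    p=Pc[m]
    if len(p):r=cv2.minAreaRect((p[:,:2]*1000).astype(np.float32)); print(n,'backf',len(p),r,np.round(cv2.boxPoints(r)).tolist(),p[:,2].mean())
c=lambda im,u,v,w,h:cv2.resize(im[v:v+h,u:u+w,::-1],(w*3,h*3),interpolation=cv2.INTER_CUBIC)
cv2.imwrite('pics/crop1.png',np.vstack([c(T,220,140,210,110)[:, :],c(T,200,240,210,90)]))
E
```

```text
mould approx [0.4167809  0.16750458 0.064     ]
top mould 587 ((419.9786376953125, 171.34246826171875), (56.33272933959961, 89.43351745605469), 24.762630462646484) 0.0637887577575304 [[376. 200.]
 [413. 119.]
 [464. 143.]
 [427. 224.]]
top handle 161
[ 0.52543227 -0.07607098  0.16554961] [ 0.49765179 -0.08820433  0.13970874] [ 0.55799615 -0.06468621  0.18368553]
top board 5861 ((690.1234741210938, -179.83792114257812), (318.3074035644531, 341.248291015625), 9.049696922302246) [[506.0, -36.0], [560.0, -373.0], [874.0, -323.0], [820.0, 14.0]] 0.01813690280420621
top backf 409 ((724.542724609375, -137.53550720214844), (21.765703201293945, 162.93194580078125), 8.962458610534668) [[701.0, -59.0], [726.0, -220.0], [748.0, -216.0], [723.0, -55.0]] 0.037914197387391546
side mould 577 ((418.4285888671875, 170.44869995117188), (58.04169464111328, 92.04891967773438), 25.91867446899414) 0.0642657712338374 [[372. 199.]
 [412. 116.]
 [465. 142.]
 [424. 225.]]
side handle 248
[ 0.52010919 -0.08304007  0.16433356] [ 0.49284386 -0.0910762   0.13784715] [ 0.55354577 -0.07067779  0.18139413]
side board 9088 ((684.1906127929688, -181.2366180419922), (313.27301025390625, 339.9241027832031), 8.637269973754883) [[504.0, -37.0], [555.0, -373.0], [865.0, -326.0], [814.0, 10.0]] 0.018193251634244758
side backf 679 ((721.794677734375, -137.61119079589844), (23.89093017578125, 165.4801483154297), 8.5418062210083) [[698.0, -58.0], [722.0, -221.0], [746.0, -218.0], [721.0, -54.0]] 0.03723171416930461
```

View pics/crop1.png

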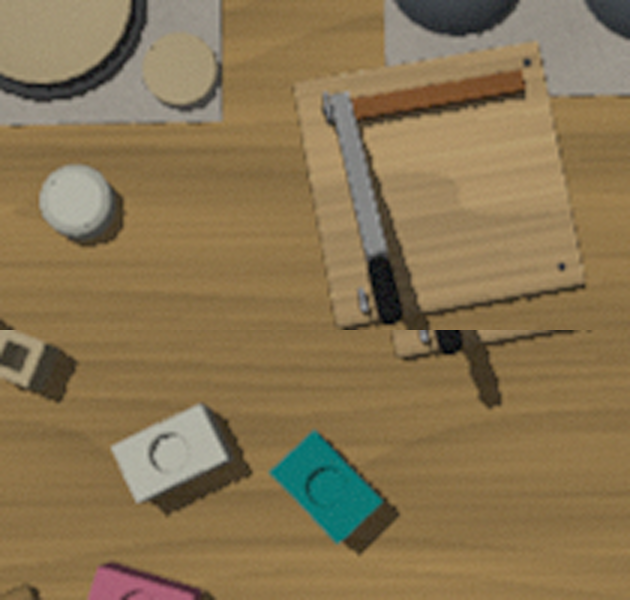

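The crop confirms it: the white rectangular block with the round hollow, in the lower half at crop (170,455), is the mould. The back fence has a yaw of about 8.8°, the corner is near (0.701,-0.058) and the fence is about 0.57 rad up. I'll turn the tool to the board's yaw, shut the gripper and go above the handle.

>>> step_arm --steps '[{"xyz":[0,0,0],"turn":[0,0,1],"gripper":-1},{"xyz":[0,0,0],"turn":[0,0,1],"gripper":-1},{"xyz":[0,0,0],"turn":[0,0,1],"gripper":-1},{"xyz":[0,0,0],"turn":[0,0,1],"gripper":-1},{"xyz":[0,0,0],"turn":[0,0,1],"gripper":-1},{"xyz":[0,0,0],"turn":[0,0,1],"gripper":-1},{"xyz":[0,0,0],"turn":[0,0,1],"gripper":-1},{"xyz":[0,0,0],"turn":[0,0,1],"gripper":-1},{"xyz":[0,0,0],"turn":[0,0,1],"gripper":-1},{"xyz":[0,0,0],"turn":[0,0,1],"gripper":-1},{"xyz":[0,0,0],"turn":[0,0,1],"gripper":-1},{"xyz":[0,0,0],"turn":[0,0,1],"gripper":-1},{"xyz":[0,0,0],"turn":[0,0,1],"gripper":-1},{"xyz":[0,0,0],"turn":[0,0,1],"gripper":-1}]' --squeeze 40

```text
time_s: 1.27
position: [0.1581, 0.5266, 0.2499]
tool_rot: [[0.988, 0.154, -0.0], [0.154, -0.988, -0.001], [-0.001, 0.001, -1.0]]
ft_force: [0.1, -0.6, -0.8]
grip_width: -0.0001
```

>>> step_arm --steps '[{"xyz":[0.334,0.815,0],"turn":[0,0,0],"gripper":-1},{"xyz":[0.334,0.815,0],"turn":[0,0,0],"gripper":-1},{"xyz":[0.334,0.815,0],"turn":[0,0,0],"gripper":-1},{"xyz":[0.334,0.815,0],"turn":[0,0,0],"gripper":-1},{"xyz":[0.334,0.815,0],"turn":[0,0,0],"gripper":-1},{"xyz":[0.334,0.815,0],"turn":[0,0,0],"gripper":-1},{"xyz":[0.334,0.815,0],"turn":[0,0,0],"gripper":-1},{"xyz":[0.334,0.815,0],"turn":[0,0,0],"gripper":-1},{"xyz":[0.334,0.815,0],"turn":[0,0,0],"gripper":-1},{"xyz":[0.334,0.815,0],"turn":[0,0,0],"gripper":-1},{"xyz":[0.334,0.815,0],"turn":[0,0,0],"gripper":-1},{"xyz":[0.334,0.815,0],"turn":[0,0,0],"gripper":-1},{"xyz":[0.334,0.815,0],"turn":[0,0,0],"gripper":-1},{"xyz":[0.334,0.815,0],"turn":[0,0,0],"gripper":-1},{"xyz":[0.334,0.815,0],"turn":[0,0,0],"gripper":-1},{"xyz":[0.334,0.815,0],"turn":[0,0,0],"gripper":-1},{"xyz":[0.334,0.815,0],"turn":[0,0,0],"gripper":-1},{"xyz":[0.334,0.815,0],"turn":[0,0,0],"gripper":-1},{"xyz":[0.334,0.815,0],"turn":[0,0,0],"gripper":-1},{"xyz":[0.334,0.815,0],"turn":[0,0,0],"gripper":-1}]'

```text
time_s: 2.93
position: [0.5257, -0.0764, 0.25]
tool_rot: [[0.987, 0.158, -0.001], [0.158, -0.987, 0.0], [-0.001, -0.0, -1.0]]
ft_force: [0.4, 1.0, 0.1]
grip_width: 0.0001
```

>>> step_arm --steps '[{"xyz":[0,0,0.25],"turn":[0,0,0],"gripper":-1},{"xyz":[0,0,0.25],"turn":[0,0,0],"gripper":-1},{"xyz":[0,0,0.25],"turn":[0,0,0],"gripper":-1},{"xyz":[0,0,0.25],"turn":[0,0,0],"gripper":-1},{"xyz":[0,0,0.25],"turn":[0,0,0],"gripper":-1},{"xyz":[0,0,0.25],"turn":[0,0,0],"gripper":-1},{"xyz":[-0.09,0,0.2],"turn":[0,0,0],"gripper":-1},{"xyz":[-0.09,0,0.2],"turn":[0,0,0],"gripper":-1},{"xyz":[-0.09,0,0.2],"turn":[0,0,0],"gripper":-1}]'

```text
time_s: 3.68
position: [0.5142, -0.0765, 0.1658]
tool_rot: [[0.987, 0.158, -0.0], [0.158, -0.987, -0.0], [-0.0, 0.0, -1.0]]
ft_force: [0.3, 0.1, 1.2]
grip_width: 0.0004
```

>>> step_arm --steps '[{"xyz":[-0.09,0,0.2],"turn":[0,0,0],"gripper":-1},{"xyz":[-0.09,0,0.2],"turn":[0,0,0],"gripper":-1},{"xyz":[-0.09,0,0.2],"turn":[0,0,0],"gripper":-1},{"xyz":[-0.09,0,0.2],"turn":[0,0,0],"gripper":-1},{"xyz":[-0.04,0,0.2],"turn":[0,0,0],"gripper":-1},{"xyz":[-0.04,0,0.2],"turn":[0,0,0],"gripper":-1},{"xyz":[-0.04,0,0.2],"turn":[0,0,0],"gripper":-1},{"xyz":[-0.04,0,0.2],"turn":[0,0,0],"gripper":-1},{"xyz":[-0.04,0,0.2],"turn":[0,0,0],"gripper":-1}]'

```text
time_s: 4.43
position: [0.4923, -0.08, 0.0935]
tool_rot: [[0.987, 0.158, -0.0], [0.158, -0.987, -0.0], [-0.0, 0.0, -1.0]]
ft_force: [-0.1, -0.3, 1.5]
grip_width: 0.0002
```

```bash
python3 - <<'E'
from h import *
s=env.observe();print(s['position'],s['ft_force'])
S,d=snap('side'); cv2.imwrite('pics/s1.png',cv2.resize(S[150:350,220:480,::-1],(780,600)))
E
```

```text
[ 0.49234861 -0.08001104  0.09352093] [-0.13137996 -0.29038625  1.49834907]
```

View pics/s1.png

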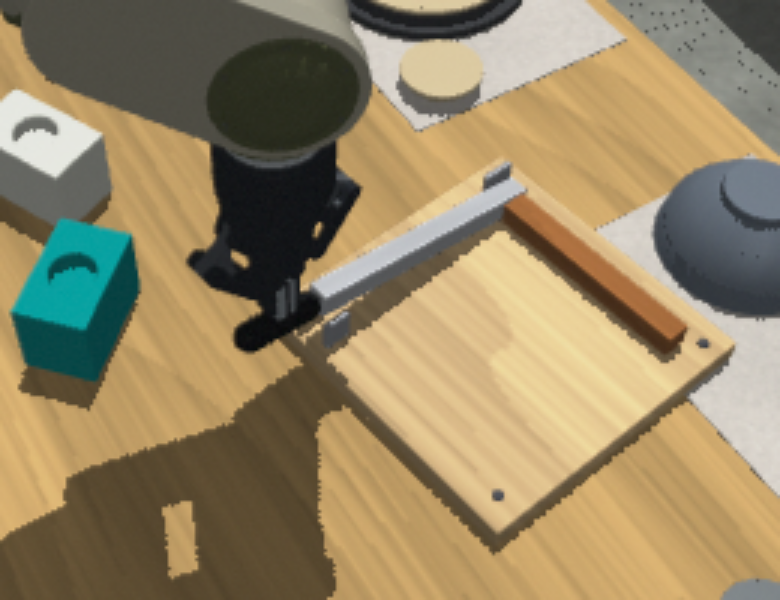

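The fingertips (290,310) are pressing on the handle and the fence is nearly down between its cheeks. I'll keep lowering it.

>>> step_arm --steps '[{"xyz":[-0.02,0,0.15],"turn":[0,0,0],"gripper":-1},{"xyz":[-0.02,0,0.15],"turn":[0,0,0],"gripper":-1},{"xyz":[-0.02,0,0.15],"turn":[0,0,0],"gripper":-1},{"xyz":[-0.02,0,0.15],"turn":[0,0,0],"gripper":-1},{"xyz":[-0.02,0,0.15],"turn":[0,0,0],"gripper":-1}]'

```text
time_s: 4.9
position: [0.4887, -0.0807, 0.0638]
tool_rot: [[0.987, 0.158, 0.001], [0.158, -0.987, -0.0], [0.001, 0.0, -1.0]]
ft_force: [0.0, 0.6, 1.1]
grip_width: -0.0002
```

>>> step_arm --steps '[{"xyz":[0,0,0.05],"turn":[0,0,0],"gripper":-1},{"xyz":[0,0,0.04],"turn":[0,0,0],"gripper":-1},{"xyz":[0,0,0],"turn":[0,0,0],"gripper":-1}]'

```text
time_s: 5.15
position: [0.4884, -0.0806, 0.0604]
tool_rot: [[0.987, 0.158, -0.001], [0.158, -0.987, 0.0], [-0.0, -0.0, -1.0]]
ft_force: [-0.3, 0.2, 0.8]
grip_width: -0.0001
```

>>> step_arm --steps '[{"xyz":[0,0,0.03],"turn":[0,0,0],"gripper":-1},{"xyz":[0,0,0.03],"turn":[0,0,0],"gripper":-1},{"xyz":[0,0,0],"turn":[0,0,0],"gripper":-1}]'

```text
time_s: 5.4
position: [0.4886, -0.0806, 0.0583]
tool_rot: [[0.987, 0.158, 0.0], [0.158, -0.987, -0.0], [0.0, 0.0, -1.0]]
ft_force: [-1.2, -0.1, 0.4]
grip_width: -0.0
```

>>> step_arm --steps '[{"xyz":[0,0,0.025],"turn":[0,0,0],"gripper":-1},{"xyz":[0,0,0],"turn":[0,0,0],"gripper":-1}]'

```text
time_s: 5.57
position: [0.4887, -0.0806, 0.0578]
tool_rot: [[0.987, 0.158, 0.001], [0.158, -0.987, -0.0], [0.001, 0.0, -1.0]]
ft_force: [-1.6, 0.9, 6.3]
grip_width: 0.0002
```

The fence has bottomed out: TCP z is 0.0578 with the reaction jumping to 6 N. Next I'll lift, open and go above the mould.

>>> step_arm --steps '[{"xyz":[0,0,-0.4],"turn":[0,0,0],"gripper":-1},{"xyz":[0,0,-0.8],"turn":[0,0,0],"gripper":1},{"xyz":[0,0,-0.8],"turn":[0,0,0],"gripper":1},{"xyz":[0,0,-0.8],"turn":[0,0,0],"gripper":1},{"xyz":[-0.09,-0.81,0],"turn":[0,0,0],"gripper":1},{"xyz":[-0.09,-0.81,0],"turn":[0,0,0],"gripper":1},{"xyz":[-0.09,-0.81,0],"turn":[0,0,0],"gripper":1},{"xyz":[-0.09,-0.81,0],"turn":[0,0,0],"gripper":1},{"xyz":[-0.09,-0.81,0],"turn":[0,0,0],"gripper":1},{"xyz":[-0.09,-0.81,0],"turn":[0,0,0],"gripper":1},{"xyz":[-0.09,-0.81,0],"turn":[0,0,0],"gripper":1},{"xyz":[-0.09,-0.81,0],"turn":[0,0,0],"gripper":1},{"xyz":[0,0,0],"turn":[0,0,-0.88],"gripper":1},{"xyz":[0,0,0],"turn":[0,0,-0.88],"gripper":1},{"xyz":[0,0,0],"turn":[0,0,-0.88],"gripper":1},{"xyz":[0,0,0],"turn":[0,0,-0.88],"gripper":1},{"xyz":[0,0,0],"turn":[0,0,0],"gripper":1}]'

```text
time_s: 6.98
position: [0.419, 0.1709, 0.1693]
tool_rot: [[0.903, 0.429, 0.0], [0.429, -0.903, 0.0], [0.0, -0.0, -1.0]]
ft_force: [0.2, 0.1, 1.2]
grip_width: 0.0854
```

```bash
python3 - <<'E'
from h import *
s=env.observe();print(s['position'],s['tool_rot'][:2,0],s['grip_width'])
T,d=snap('top'); S,ds=snap('side')
c=np.array([.7007,-.0575]);a=np.deg2rad(8.8);R=np.array([[np.cos(a),-np.sin(a)],[np.sin(a),np.cos(a)]])
for n,im,dd in(('top',T,d),('side',S,ds)):
    P=cloud(n,dd); L=(P[...,:2]-c)@R   # board frame
    h=cv2.cvtColor(im,cv2.COLOR_RGB2HSV)
    for nm,m in(('side',(h[...,1]<70)&(P[...,2]>.031)&(P[...,2]<.046)&(L[...,0]>-.16)&(L[...,0]<0)&(abs(L[...,1]-.009)<.03)),
                ('back',(h[...,1]>120)&(P[...,2]>.031)&(P[...,2]<.046)&(abs(L[...,0]-.01)<.03)&(L[...,1]>-.18)&(L[...,1]<.01))):
        p=P[m]; r=cv2.minAreaRect((L[m]*1000).astype(np.float32)); print(n,nm,m.sum(),r,p[:,2].mean())
        ax=L[m]
        k=(1,0) if nm=='side' else (0,1)
        f=np.polyfit(ax[:,k[1]],ax[:,k[0]],1); fz=np.polyfit(ax[:,k[1]],p[:,2],1); print('  slope deg',np.rad2deg(f[0]),'centre',f[1],'zslope deg',np.rad2deg(fz[0]))
    m=(h[...,1]<60)&(h[...,2]>80)&(P[...,2]>.057)&(P[...,2]<.07)&(np.hypot(P[...,0]-.419,P[...,1]-.171)<.065)
    print(n,'mould vis',m.sum(), P[m].mean(0) if m.any() else '')
cv2.imwrite('pics/s2.png',np.hstack([cv2.resize(T[150:330,200:430,::-1],(400,313)),cv2.resize(S[130:290,150:400,::-1],(400,313))]))
E
```

```text
[0.41898364 0.17088911 0.16933373] [0.90332949 0.42894734] 0.08540028137658344
top side 354 ((-80.5706787109375, 11.67816162109375), (159.4723663330078, 25.313980102539062), 2.188666343688965) 0.03824640360088187
  slope deg 0.19660885064318612 centre 0.010050292236856601 zslope deg -0.17314977163161532
top back 411 ((11.327712059020996, -82.43146514892578), (161.83860778808594, 22.043014526367188), 89.80706024169922) 0.03814096282995114
  slope deg -0.14474052256533745 centre 0.010746886131289393 zslope deg 0.219018250331644
top mould vis 109 [0.42892895 0.13560173 0.06401856]
side side 540 ((-80.43811798095703, 8.619918823242188), (159.8889923095703, 23.84480857849121), 2.2807400226593018) 0.037623559175751546
  slope deg 0.015542300108224927 centre 0.007682009296935113 zslope deg 0.05186765948813759
side back 650 ((9.369199752807617, -82.38681030273438), (23.560836791992188, 165.20103454589844), 0.07534372806549072) 0.037584882179945954
  slope deg -0.2722552537939011 centre 0.007312868320791582 zslope deg 0.27701662468079424
side mould vis 662 [0.4171725  0.16773009 0.06380786]
```

View pics/s2.png

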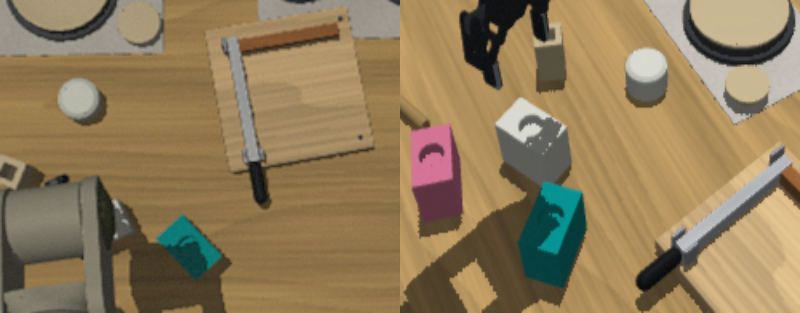

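The fence lies level between its cheeks (top view (258,158)), and its slope reads 0° ±0.3°. The white mould sits under the gripper, so I'll descend and grip it.

>>> step_arm --steps '[{"xyz":[0,0,0.4],"turn":[0,0,0],"gripper":1},{"xyz":[0,0,0.4],"turn":[0,0,0],"gripper":1},{"xyz":[0,0,0.4],"turn":[0,0,0],"gripper":1},{"xyz":[0,0,0.4],"turn":[0,0,0],"gripper":1},{"xyz":[0,0,0.4],"turn":[0,0,0],"gripper":1},{"xyz":[0,0,0.3],"turn":[0,0,0],"gripper":1},{"xyz":[0,0,0.3],"turn":[0,0,0],"gripper":1},{"xyz":[0,0,0.3],"turn":[0,0,0],"gripper":1},{"xyz":[0,0,0.18],"turn":[0,0,0],"gripper":1},{"xyz":[0,0,0],"turn":[0,0,0],"gripper":1}]'

```text
time_s: 7.92
position: [0.4186, 0.1706, 0.0451]
tool_rot: [[0.905, 0.425, -0.002], [0.425, -0.905, -0.0], [-0.002, -0.001, -1.0]]
ft_force: [-0.2, 0.3, 0.5]
grip_width: 0.0852
```

>>> step_arm --steps '[{"xyz":[0,0,0],"turn":[0,0,0],"gripper":-1},{"xyz":[0,0,0],"turn":[0,0,0],"gripper":-1},{"xyz":[0,0,0],"turn":[0,0,0],"gripper":-1},{"xyz":[0,0,0],"turn":[0,0,0],"gripper":-1},{"xyz":[0,0,0],"turn":[0,0,0],"gripper":-1},{"xyz":[0,0,0],"turn":[0,0,0],"gripper":-1},{"xyz":[0,0,0],"turn":[0,0,0],"gripper":-1},{"xyz":[0,0,0],"turn":[0,0,0],"gripper":-1},{"xyz":[0,0,0],"turn":[0,0,0],"gripper":-1},{"xyz":[0,0,0],"turn":[0,0,0],"gripper":-1}]' --squeeze 45

```text
time_s: 8.75
position: [0.4194, 0.1708, 0.0469]
tool_rot: [[0.905, 0.426, 0.001], [0.426, -0.905, 0.0], [0.001, 0.0, -1.0]]
ft_force: [0.1, -0.7, 6.2]
grip_width: 0.0551
```

>>> step_arm --steps '[{"xyz":[0,0,-0.3],"turn":[0,0,0],"gripper":-1},{"xyz":[0,0,-0.6],"turn":[0,0,0],"gripper":-1},{"xyz":[0,0,-0.6],"turn":[0,0,0],"gripper":-1},{"xyz":[0,0,-0.6],"turn":[0,0,0],"gripper":-1},{"xyz":[0,0,0],"turn":[0,0,0.889],"gripper":-1},{"xyz":[0,0,0],"turn":[0,0,0.889],"gripper":-1},{"xyz":[0,0,0],"turn":[0,0,0.889],"gripper":-1},{"xyz":[0,0,0],"turn":[0,0,0.889],"gripper":-1},{"xyz":[0,0,0],"turn":[0,0,0],"gripper":-1}]'

```text
time_s: 9.5
position: [0.4187, 0.1707, 0.1301]
tool_rot: [[0.988, 0.153, -0.001], [0.153, -0.988, -0.0], [-0.001, -0.0, -1.0]]
ft_force: [-0.9, 0.1, -3.9]
grip_width: 0.0549
```

>>> step_arm --steps '[{"xyz":[0.356,0.588,0],"turn":[0,0,0],"gripper":-1},{"xyz":[0.356,0.588,0],"turn":[0,0,0],"gripper":-1},{"xyz":[0.356,0.588,0],"turn":[0,0,0],"gripper":-1},{"xyz":[0.356,0.588,0],"turn":[0,0,0],"gripper":-1},{"xyz":[0.356,0.588,0],"turn":[0,0,0],"gripper":-1},{"xyz":[0.356,0.588,0],"turn":[0,0,0],"gripper":-1},{"xyz":[0.356,0.588,0],"turn":[0,0,0],"gripper":-1},{"xyz":[0.356,0.588,0],"turn":[0,0,0],"gripper":-1},{"xyz":[0.356,0.588,0],"turn":[0,0,0],"gripper":-1},{"xyz":[0.356,0.588,0],"turn":[0,0,0],"gripper":-1},{"xyz":[0.356,0.588,0],"turn":[0,0,0],"gripper":-1},{"xyz":[0.356,0.588,0],"turn":[0,0,0],"gripper":-1},{"xyz":[0.356,0.588,0],"turn":[0,0,0],"gripper":-1},{"xyz":[0.356,0.588,0],"turn":[0,0,0],"gripper":-1},{"xyz":[0,0,0],"turn":[0,0,0],"gripper":-1}]'

```text
time_s: 10.75
position: [0.6691, -0.1276, 0.1291]
tool_rot: [[0.988, 0.155, 0.001], [0.155, -0.988, -0.001], [0.001, 0.001, -1.0]]
ft_force: [-2.0, 0.6, -4.9]
grip_width: 0.0555
```

```bash
python3 - <<'E'
from h import *
s=env.observe();print(s['position'],s['ft_force'],s['wrist_torque'])
S,d=snap('side'); cv2.imwrite('pics/s3.png',cv2.resize(S[90:340,220:520,::-1],(720,600)))
E
```

```text
[ 0.66908661 -0.12759637  0.12905331] [-1.96446333  0.64969194 -4.85878642] [ 0.01300561  0.05375596 -0.00262241]
```

View pics/s3.png

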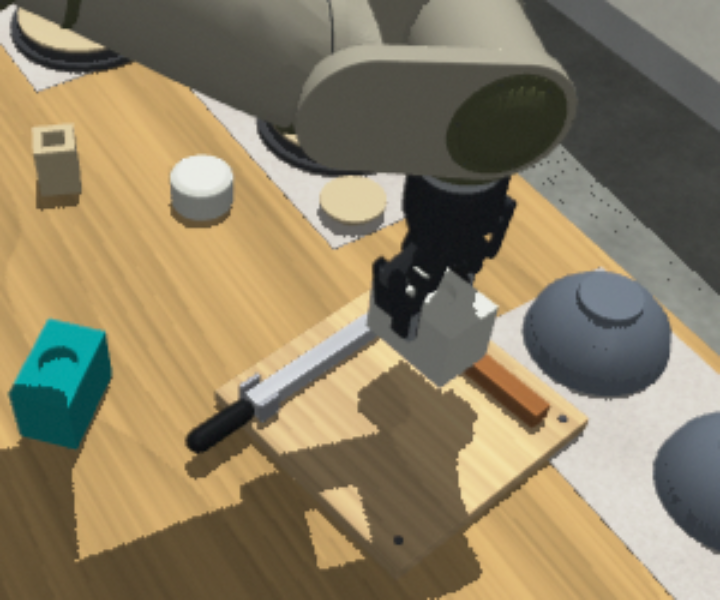

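The mould is held level over the board, near crop (435,330), with about 14 mm to the back fence and 19 mm to the side fence. I'll lower it until it touches.

>>> step_arm --steps '[{"xyz":[0,0,0.3],"turn":[0,0,0],"gripper":-1},{"xyz":[0,0,0.3],"turn":[0,0,0],"gripper":-1},{"xyz":[0,0,0.3],"turn":[0,0,0],"gripper":-1},{"xyz":[0,0,0.3],"turn":[0,0,0],"gripper":-1},{"xyz":[0,0,0.2],"turn":[0,0,0],"gripper":-1},{"xyz":[0,0,0.05],"turn":[0,0,0],"gripper":-1},{"xyz":[0,0,0],"turn":[0,0,0],"gripper":-1}]'

```text
time_s: 11.38
position: [0.667, -0.1233, 0.0714]
tool_rot: [[0.988, 0.156, -0.001], [0.156, -0.988, 0.0], [-0.001, -0.001, -1.0]]
ft_force: [-0.3, 0.5, -3.6]
grip_width: 0.0555
```

>>> step_arm --steps '[{"xyz":[0,0,0.03],"turn":[0,0,0],"gripper":-1},{"xyz":[0,0,0.03],"turn":[0,0,0],"gripper":-1},{"xyz":[0,0,0],"turn":[0,0,0],"gripper":-1}]'

```text
time_s: 11.63
position: [0.6673, -0.1236, 0.0701]
tool_rot: [[0.988, 0.156, 0.001], [0.156, -0.988, -0.0], [0.001, 0.0, -1.0]]
ft_force: [-0.9, -0.0, -3.2]
grip_width: 0.0554
```

>>> step_arm --steps '[{"xyz":[0,0,0.05],"turn":[0,0,0],"gripper":-1},{"xyz":[0,0,0.04],"turn":[0,0,0],"gripper":-1},{"xyz":[0,0,0],"turn":[0,0,0],"gripper":-1}]'

```text
time_s: 11.88
position: [0.667, -0.1235, 0.0658]
tool_rot: [[0.988, 0.155, -0.001], [0.155, -0.988, 0.0], [-0.0, -0.0, -1.0]]
ft_force: [0.2, -0.9, -4.2]
grip_width: 0.0554
```

>>> step_arm --steps '[{"xyz":[0,0,0.025],"turn":[0,0,0],"gripper":-1},{"xyz":[0,0,0],"turn":[0,0,0],"gripper":-1}]'

```text
time_s: 12.05
position: [0.6672, -0.1235, 0.065]
tool_rot: [[0.988, 0.155, -0.0], [0.155, -0.988, 0.0], [-0.0, -0.0, -1.0]]
ft_force: [0.5, -0.7, -3.7]
grip_width: 0.0553
```

>>> step_arm --steps '[{"xyz":[0,0,0.025],"turn":[0,0,0],"gripper":-1},{"xyz":[0,0,0],"turn":[0,0,0],"gripper":-1}]'

```text
time_s: 12.22
position: [0.6674, -0.1236, 0.0649]
tool_rot: [[0.988, 0.156, 0.001], [0.156, -0.988, -0.0], [0.001, 0.001, -1.0]]
ft_force: [-2.3, 0.5, 2.5]
grip_width: 0.0553
```

>>> step_arm --steps '[{"xyz":[0,0,0.025],"turn":[0,0,0],"gripper":-1},{"xyz":[0,0,0],"turn":[0,0,0],"gripper":-1}]'

```text
time_s: 12.38
position: [0.6674, -0.1236, 0.065]
tool_rot: [[0.988, 0.156, 0.002], [0.156, -0.988, -0.001], [0.001, 0.001, -1.0]]
ft_force: [-3.8, 2.0, 10.1]
grip_width: 0.0553
```

It's on the board. I'll ease off about 0.6 mm and slide it into the corner.

>>> step_arm --steps '[{"xyz":[0,0,-0.015],"turn":[0,0,0],"gripper":-1},{"xyz":[0.08,-0.08,0],"turn":[0,0,0],"gripper":-1},{"xyz":[0.08,-0.08,0],"turn":[0,0,0],"gripper":-1},{"xyz":[0.08,-0.08,0],"turn":[0,0,0],"gripper":-1},{"xyz":[0.05,-0.05,0],"turn":[0,0,0],"gripper":-1},{"xyz":[0,0,0],"turn":[0,0,0],"gripper":-1}]'

```text
time_s: 12.88
position: [0.6778, -0.1103, 0.065]
tool_rot: [[0.988, 0.156, 0.003], [0.156, -0.988, -0.001], [0.002, 0.002, -1.0]]
ft_force: [0.2, 0.5, 5.5]
grip_width: 0.0556
```

>>> step_arm --steps '[{"xyz":[0.025,0,0],"turn":[0,0,0],"gripper":-1},{"xyz":[0.025,0,0],"turn":[0,0,0],"gripper":-1},{"xyz":[0,0,0],"turn":[0,0,0],"gripper":-1}]'

```text
time_s: 13.13
position: [0.6793, -0.1101, 0.0649]
tool_rot: [[0.988, 0.156, 0.001], [0.156, -0.988, -0.001], [0.001, 0.001, -1.0]]
ft_force: [-2.4, -0.4, 7.1]
grip_width: 0.0553
```

>>> step_arm --steps '[{"xyz":[0.025,0,0],"turn":[0,0,0],"gripper":-1},{"xyz":[0,0,0],"turn":[0,0,0],"gripper":-1}]'

```text
time_s: 13.3
position: [0.6802, -0.11, 0.065]
tool_rot: [[0.988, 0.155, 0.001], [0.155, -0.988, -0.001], [0.001, 0.001, -1.0]]
ft_force: [-2.3, -0.5, 7.5]
grip_width: 0.0552
```

>>> step_arm --steps '[{"xyz":[0.025,0,0],"turn":[0,0,0],"gripper":-1},{"xyz":[0,0,0],"turn":[0,0,0],"gripper":-1}]'

```text
time_s: 13.47
position: [0.6812, -0.1098, 0.0649]
tool_rot: [[0.988, 0.156, 0.001], [0.156, -0.988, -0.001], [0.001, 0.001, -1.0]]
ft_force: [-3.0, -0.1, 6.7]
grip_width: 0.0551
```

```bash
cat >> h.py <<'E'
def st():
    s=env.observe(); R=s['tool_rot']; print('t',round(s['time_s'],2),'pos',np.round(s['position'],4),'F tool',np.round(R.T@s['ft_force'],1),'T tool',np.round(R.T@s['wrist_torque'],2),'w',round(s['grip_width'],4),'yaw',round(np.degrees(np.arctan2(R[1,0],R[0,0])),2),'tilt',np.round(R[2],4))
E
python3 -c "
from h import *
st()"
```

```text
t 13.47 pos [ 0.6812 -0.1098  0.0649] F tool [-3.  -0.4 -6.7] T tool [ 0.05 -0.67  0.02] w 0.0551 yaw 8.95 tilt [ 0.0012  0.0011 -1.    ]
```

>>> step_arm --steps '[{"xyz":[0.025,0,0],"turn":[0,0,0],"gripper":-1},{"xyz":[0,0,0],"turn":[0,0,0],"gripper":-1}]'

```text
time_s: 13.63
position: [0.6817, -0.1098, 0.065]
tool_rot: [[0.988, 0.156, -0.0], [0.156, -0.988, -0.001], [-0.0, 0.001, -1.0]]
ft_force: [-5.6, -0.6, 8.0]
grip_width: 0.0556
```

>>> step_arm --steps '[{"xyz":[0.025,0,0],"turn":[0,0,0],"gripper":-1},{"xyz":[0,0,0],"turn":[0,0,0],"gripper":-1}]'

```text
time_s: 13.8
position: [0.6818, -0.1098, 0.065]
tool_rot: [[0.988, 0.156, -0.003], [0.156, -0.988, -0.001], [-0.003, 0.001, -1.0]]
ft_force: [-11.2, -2.2, 11.7]
grip_width: 0.0555
```

```bash
python3 -c "
from h import *
st()"
```

```text
t 13.8 pos [ 0.6818 -0.1098  0.065 ] F tool [-11.5   0.4 -11.7] T tool [ 0.05 -1.72 -0.32] w 0.0555 yaw 8.98 tilt [-2.7e-03  9.0e-04 -1.0e+00]
```

It has met the back fence. Next I'll press towards the side fence, which is tool -y.

>>> step_arm --steps '[{"xyz":[0,-0.04,0],"turn":[0,0,0],"gripper":-1},{"xyz":[0,-0.03,0],"turn":[0,0,0],"gripper":-1},{"xyz":[0,0,0],"turn":[0,0,0],"gripper":-1}]'

```text
time_s: 14.05
position: [0.6815, -0.1085, 0.065]
tool_rot: [[0.988, 0.155, -0.002], [0.155, -0.988, -0.004], [-0.002, 0.003, -1.0]]
ft_force: [-10.0, -7.9, 9.5]
grip_width: 0.0552
```

>>> step_arm --steps '[{"xyz":[0,-0.025,0],"turn":[0,0,0],"gripper":-1},{"xyz":[0,0,0],"turn":[0,0,0],"gripper":-1}]'

```text
time_s: 14.22
position: [0.6814, -0.1077, 0.065]
tool_rot: [[0.988, 0.155, -0.001], [0.155, -0.988, -0.004], [-0.002, 0.004, -1.0]]
ft_force: [-9.8, -8.5, 9.2]
grip_width: 0.0554
```

```bash
python3 -c "
from h import *
st()"
```

```text
t 14.22 pos [ 0.6814 -0.1077  0.065 ] F tool [-11.    6.9  -9.2] T tool [-0.88 -1.76 -0.28] w 0.0554 yaw 8.92 tilt [-0.002   0.0035 -1.    ]
```

>>> step_arm --steps '[{"xyz":[0,-0.025,-0.01],"turn":[0,0,0],"gripper":-1},{"xyz":[0,0,0],"turn":[0,0,0],"gripper":-1}]'

```text
time_s: 14.38
position: [0.6812, -0.1064, 0.065]
tool_rot: [[0.988, 0.155, -0.002], [0.155, -0.988, -0.003], [-0.002, 0.003, -1.0]]
ft_force: [-8.5, -7.3, 7.7]
grip_width: 0.0555
```

>>> step_arm --steps '[{"xyz":[0,-0.025,0],"turn":[0,0,0],"gripper":-1},{"xyz":[0,0,0],"turn":[0,0,0],"gripper":-1}]'

```text
time_s: 14.55
position: [0.6811, -0.1059, 0.0651]
tool_rot: [[0.988, 0.155, -0.002], [0.155, -0.988, -0.004], [-0.002, 0.004, -1.0]]
ft_force: [-9.3, -9.7, 7.0]
grip_width: 0.0554
```

```bash
python3 -c "
from h import *
st()"
```

```text
t 14.55 pos [ 0.6811 -0.1059  0.0651] F tool [-10.7   8.2  -7. ] T tool [-1.16 -1.69 -0.38] w 0.0554 yaw 8.93 tilt [-0.0022  0.0039 -1.    ]
```

>>> step_arm --steps '[{"xyz":[0,-0.025,0],"turn":[0,0,0],"gripper":-1},{"xyz":[0,0,0],"turn":[0,0,0],"gripper":-1}]'

```text
time_s: 14.72
position: [0.6811, -0.1057, 0.0652]
tool_rot: [[0.988, 0.155, -0.001], [0.155, -0.988, -0.006], [-0.002, 0.005, -1.0]]
ft_force: [-8.1, -12.7, 6.3]
grip_width: 0.0556
```

>>> step_arm --steps '[{"xyz":[0,-0.02,0],"turn":[0,0,0],"gripper":-1},{"xyz":[0,0,0],"turn":[0,0,0],"gripper":-1}]'

```text
time_s: 14.88
position: [0.6811, -0.1057, 0.0653]
tool_rot: [[0.988, 0.155, -0.001], [0.155, -0.988, -0.007], [-0.002, 0.007, -1.0]]
ft_force: [-9.1, -15.7, 7.6]
grip_width: 0.0553
```

```bash
python3 - <<'E'
from h import *
st()
T,d=snap('top'); S,ds=snap('side')
a=np.deg2rad(8.85);R=np.array([[np.cos(a),-np.sin(a)],[np.sin(a),np.cos(a)]])
P=cloud('side',ds); L=(P[...,:2]-[.7007,-.0575])@R
h=cv2.cvtColor(S,cv2.COLOR_RGB2HSV)
m=(h[...,1]<60)&(h[...,2]>70)&(P[...,2]>.03)&(P[...,2]<.09)&(L[...,0]<.01)&(L[...,0]>-.08)&(L[...,1]<.01)&(L[...,1]>-.11)
print(m.sum(),np.percentile(L[m],[1,50,99],axis=0),P[m][:,2].max())
f=m&(L[...,1]<-.08)&(P[...,2]<.075); print('right face y',f.sum(),np.median(L[f][:,1]),np.rad2deg(np.polyfit(L[f][:,0],L[f][:,1],1)[0]) if f.sum()>9 else '')
cv2.imwrite('pics/s4.png',np.hstack([cv2.resize(S[140:300,310:480,::-1],(500,470),interpolation=cv2.INTER_CUBIC),cv2.resize(T[140:260,310:430,::-1],(300,470))]))
E
```

```text
t 14.88 pos [ 0.6811 -0.1057  0.0653] F tool [-11.4  14.2  -7.5] T tool [-2.21 -1.85 -0.6 ] w 0.0553 yaw 8.93 tilt [-0.0017  0.0067 -1.    ]
1081 [[-0.07374744 -0.09012443]
 [-0.04219702 -0.06991618]
 [-0.00061287  0.00739277]] 0.08781605679006343
right face y 247 -0.08884334375624706 -3.162097450075229
```

View pics/s4.png

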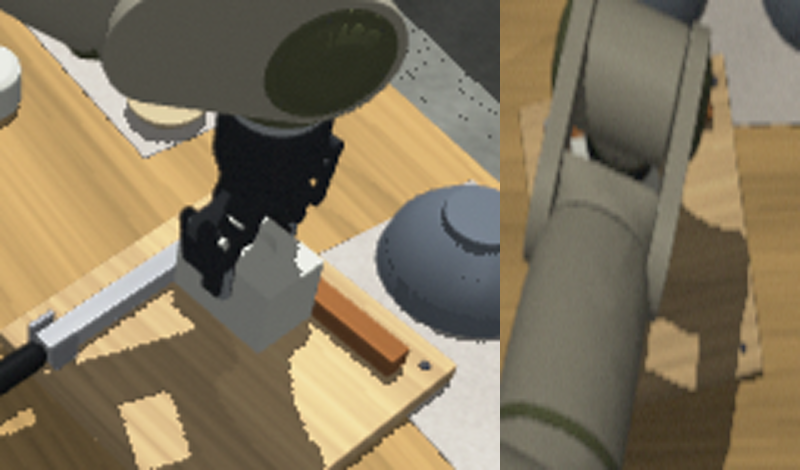

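The mould is in contact with both fences, at crop (255,290), but the press leans the tool 0.4° about its x axis and leaves a small yaw moment. I'll counter both and add a little down force.

>>> step_arm --steps '[{"xyz":[0,0,0.02],"turn":[0.1,0,-0.04],"gripper":-1},{"xyz":[0,0,0],"turn":[0,0,0],"gripper":-1},{"xyz":[0,0,0],"turn":[0,0,0],"gripper":-1}]'

```text
time_s: 15.23
position: [0.6812, -0.1058, 0.065]
tool_rot: [[0.987, 0.158, -0.001], [0.158, -0.987, 0.001], [-0.001, -0.001, -1.0]]
ft_force: [-9.0, -16.6, 9.5]
grip_width: 0.0557
```

```bash
python3 -c "
from h import *
st()"
```

```text
t 15.23 pos [ 0.6812 -0.1058  0.065 ] F tool [-11.6  15.   -9.5] T tool [-2.25 -1.91 -0.49] w 0.0557 yaw 9.1 tilt [-0.0012 -0.0012 -1.    ]
```

>>> step_arm --steps '[{"xyz":[0,0,0],"turn":[-0.01,0,-0.04],"gripper":-1},{"xyz":[0,0,0],"turn":[0,0,0],"gripper":-1},{"xyz":[0,0,0],"turn":[0,0,0],"gripper":-1}]'

```text
time_s: 15.48
position: [0.6813, -0.1058, 0.065]
tool_rot: [[0.987, 0.161, -0.001], [0.161, -0.987, 0.0], [-0.001, -0.001, -1.0]]
ft_force: [-8.3, -16.1, 9.4]
grip_width: 0.0555
```

```bash
python3 -c "
from h import *
st()"
```

```text
t 15.48 pos [ 0.6813 -0.1058  0.065 ] F tool [-10.8  14.6  -9.4] T tool [-2.23 -1.82 -0.15] w 0.0555 yaw 9.24 tilt [-9.e-04 -5.e-04 -1.e+00]
```

>>> step_arm --steps '[{"xyz":[0.02,-0.005,0],"turn":[0,0,-0.015],"gripper":-1},{"xyz":[0.01,0,0],"turn":[0,0,0],"gripper":-1},{"xyz":[0,0,0],"turn":[0,0,0],"gripper":-1},{"xyz":[0,0,0],"turn":[0,0,0],"gripper":-1},{"xyz":[0,0,0],"turn":[0,0,0],"gripper":-1}]'

```text
time_s: 15.9
position: [0.6814, -0.1057, 0.065]
tool_rot: [[0.987, 0.161, -0.004], [0.161, -0.987, 0.0], [-0.004, -0.001, -1.0]]
ft_force: [-15.1, -16.8, 12.7]
grip_width: 0.0552
```

```bash
python3 - <<'E'
from h import *
st()
T,d=snap('top'); S,ds=snap('side')
a=np.deg2rad(8.9);R=np.array([[np.cos(a),-np.sin(a)],[np.sin(a),np.cos(a)]])
P=cloud('side',ds); L=(P[...,:2]-[.7007,-.0575])@R
h=cv2.cvtColor(S,cv2.COLOR_RGB2HSV)
m=(h[...,1]<70)&(P[...,2]>.025)&(P[...,2]<.05)&(L[...,0]>-.2)&(L[...,0]<-.07)&(abs(L[...,1]-.009)<.03)
fz=np.polyfit(L[m][:,0],P[m][:,2],1);print('fence zslope',np.rad2deg(fz[0]),m.sum())
cv2.imwrite('pics/s5.png',cv2.resize(S[180:280,300:460,::-1],(800,500),interpolation=cv2.INTER_CUBIC))
E
```

```text
t 15.9 pos [ 0.6814 -0.1057  0.065 ] F tool [-17.7  14.1 -12.6] T tool [-2.29 -2.79  0.11] w 0.0552 yaw 9.27 tilt [-3.7e-03 -8.0e-04 -1.0e+00]
fence zslope -0.7322936521832732 603
```

View pics/s5.png

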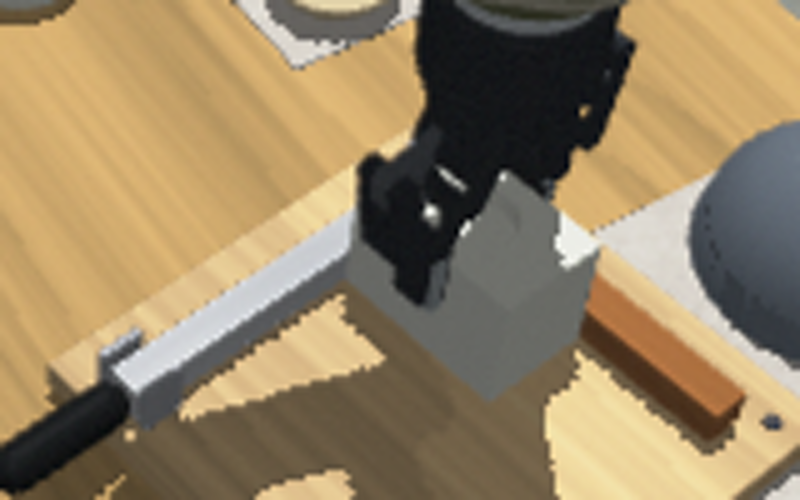

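>>> step_arm --steps '[{"xyz":[0,0,0],"turn":[0,0.045,0],"gripper":-1},{"xyz":[0,0,0],"turn":[0,0,0],"gripper":-1},{"xyz":[0,0,0],"turn":[0,0,0],"gripper":-1}]'

```text
time_s: 16.25
position: [0.6813, -0.1058, 0.0649]
tool_rot: [[0.987, 0.161, -0.001], [0.161, -0.987, 0.001], [-0.0, -0.001, -1.0]]
ft_force: [-15.0, -17.5, 11.1]
grip_width: 0.0553
```

```bash
python3 - <<'E'
from h import *
st()
S,ds=snap('side')
a=np.deg2rad(8.9);R=np.array([[np.cos(a),-np.sin(a)],[np.sin(a),np.cos(a)]])
P=cloud('side',ds); L=(P[...,:2]-[.7007,-.0575])@R
h=cv2.cvtColor(S,cv2.COLOR_RGB2HSV)
m=(h[...,1]<70)&(P[...,2]>.031)&(P[...,2]<.046)&(L[...,0]>-.16)&(L[...,0]<-.07)&(abs(L[...,1]-.009)<.006)
fz=np.polyfit(L[m][:,0],P[m][:,2],1);print('fence zslope',np.rad2deg(fz[0]),m.sum(),[round(float(np.median(P[m&(abs(L[...,0]-x)<.01)][:,2])),4) for x in(-.08,-.1,-.12,-.15)])
hd=(h[...,2]<60)&(P[...,2]<.08)&(abs(L[...,0]+.215)<.03)&(abs(L[...,1]-.009)<.008);print('handle top',hd.sum(),np.percentile(P[hd][:,2],90))
E
```

```text
t 16.25 pos [ 0.6813 -0.1058  0.0649] F tool [-17.6  14.8 -11.1] T tool [-2.38 -2.91  0.01] w 0.0553 yaw 9.28 tilt [-5.e-04 -8.e-04 -1.e+00]
fence zslope 0.05846984626125657 176 [0.0381, 0.0383, 0.0382, 0.0381]
handle top 180 0.039979417207156975
```

The fence is level (top at 38 mm, handle top at 40 mm). The mould is upright, loaded about 17 N and 15 N against the two fences, with the yaw moment near zero, so I'm handing it in.

```bash
python3 -c "
from h import *
print(order.close_job()); st()"
```

```text
the job is handed in; nothing more can be done
None
the job is handed in; nothing more can be done
```

I swung the side fence down into its catch, then set the white rectangular mould on the board, hollow up. It is pressed into the corner with its long side against the back fence, and the gripper is still holding it. I handed the job in at about 16.3 s, and the hand-in gave no verdict.

- **Fence:** the last depth check put it level, within 0.1°. Its top is at 38 mm and the handle top at about 40 mm, against 39 mm expected. An earlier reading of -0.7° disagreed; I put that down to a loose mask that took in the bar's side faces and the cheeks.
- **Mould:** the forces were about 18 N towards the back fence, 15 N towards the side fence and 11 N down. The yaw moment was about 0 N m and the tilt under 0.1°.
- **Flat contact:** I judged this from the forces and moments, because the arm hides the corner in the top view. The camera gave the board's yaw as about 8.9°, while contact settled at 9.3°. A fit of the mould's right face, taken before the last yaw corrections, was 3° off; I treated that as noise and did not repeat it.
- **Other items:** I moved only the fence and the mould. I made no separate check of the other items at the end.

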